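Show the bench camera the mark on the back of the clamped bone with an inspection mirror

ROBOT

A 6-joint arm with a two-finger parallel gripper is mounted at the origin on the work surface. World frame = base frame: x ahead of the robot, y to its left, z up, the work surface at z = 0. Lengths are in mm, angles in rad, forces in N, time in s.
With the tool pointing down it reaches from about 350 to 875 mm from the base axis. Payload 4.2 kg.
Tool frame: the origin (TCP) lies between the finger pads; the fingertips stand 14 mm ahead of it and the grasp point (between the pads) lies 5 mm behind it; z points along the fingers, y is the line along which they close (so a half turn about z gives the same grasp; the last joint's range is limited). The gripper opens to 85 mm and grips with 20 to 120 N. Pads are 22 mm wide; open, the fingers measure 114 mm over their backs; the gripper's body (76 mm by 85 mm) begins 54 mm behind the grasp point. The pads swing forward as they close: fully open they stand 13 mm farther back than shut.
Start: joints at [-0.856, 0.385, 0.008, 0, -1.194, -0.259], TCP at [275.124, -561.165, 245.312] pointing down, gripper open.
Joint ranges: [-3.14, 3.14], [-1.21, 2.06], [-1.07, 1.41], [-3.16, 2.05], [-2.99, -0.16], [-3.1, 3.1]. Speed limits (rad/s): [2.79, 2.79, 3.14, 3.14, 3.14, 3.14].

INTERFACE

Orientations are given as a unit quaternion [x, y, z, w].
In Python, from bench import * gives the robot as it stands.
- The arm moves only by the tool carry_out, never from a script. Its argument "motion" is a list of rows, each a list of 7 numbers: the turn, a rotation vector about the tool's x, y, z in rad, then the shift along the tool's x, y, z in mm, then the opening, from -1 (shut) to 1 (fully open), so that 0 is half open. A call has 1 to 5 rows; each row is the pose to reach, as a shift and turn from the pose commanded when the call began, along the tool's axes at that moment; what a row does not reach only later rows make up. A row lasts 1/8 s, in which the tool goes at most 62.5 mm and 10.7 degrees, less where a joint would pass 70% of its speed; a pose out of reach is approached as far as the arm can. A call with a gripper value outside its range is refused whole. The fingers move at their own pace and stop on an object; the grip force is fixed at half the most. Time passes only in rows, so rows that repeat a pose let the fingers close. It gives the time, the measured TCP pose, the force, the opening and the grip force at its end, in the units of the state.
- read_state(): the state, without advancing time (a new reading comes with each control period).
- get_image(name): name is "scene" or "top" or "wrist"; returns a dict with "color" (400x640x3 uint8, blue, green, red), "mtx" (3x3 intrinsics, pixels), "position" and "orientation" of the camera in the world. Camera axes: x right, y down, z forward; pixel columns grow to the right and rows downward; lengths in mm; the calibration is good to about 2 mm. The wrist camera is an equidistant fisheye: a pixel r from the principal point sees the ray r / f radians off the axis. A picture is of the moment at which its call begins. There is no depth.
- job_done(): hands the job in; it is judged then, once.
The state is a dict: "clock": time; "joints": joint angles; "joint_vel": joint speeds; "joint_efforts": joint torques, N m; "position": TCP position; "ee_rot": TCP orientation; "contact_force": force on the tool from outside, world axes, zero at the start; "wrist_torque": the same for the moment, N m; "gripper_width": finger opening in mm; "grasp_force": force on a finger pad.
Only numpy, scipy, OpenCV 4.12 (cv2) and the standard library are available. Lean on these libraries where they do the work, as an engineer would, in place of code of your own. Each camera call takes 0.05 s, during which the arm holds its last target. There are 200 camera calls.

TASK

The carver has clamped a bone in the vise with a red ink mark on its back, where the bench camera cannot see it. Take the inspection mirror from its wooden rest and, without touching the bone, vise or camera and without disturbing the other things on the bench, bring it to the middle of the camera's view, about ten centimetres behind the bone, and angle it until the camera sees the red mark reflected in the glass. Finish while still holding the mirror steady in the air at that angle: do not put it down or let go.

Things in the scene. Friction and masses are not known exactly. Their poses are not given: they have to be found in the camera images.
- grip (a point): Centre of the yellow grip of the inspection mirror. The grip is a flat-sided bar 120 mm long (x), 16 mm wide (y), 14 mm high (z); x points along the handle to the mirror head, z up as it lies in the rest. The whole tool weighs 150 to 210 g.
- glass (a point): Centre of the silvered glass of the mirror head, 60 mm (x, down the glass) by 76 mm (y, level, square to the handle), in a black frame 66 x 82 x 6 mm. z: normal, out of the reflecting face, in the tool's x-z plane, 0.35 to 0.87 rad above the handle's x (varies by start; a stiff swivel keeps it). The swivel is 112 mm ahead of the grip's centre; the glass stands 13.6 mm in front of it.
- mirror: The inspection mirror as a whole (handle and head); origin under the centre of the grip, 7 mm below grip, same axes.
- rest: Wooden tool rest fixed to the bench, base 130 x 60 x 12 mm; two notched end plates, 8 mm thick, 100 mm apart, hold the grip level with its centre 55 mm above the bench; their horns reach 60 mm. Between the plates the grip is free to be taken from above. Origin under its centre on the bench, x along the grip to the mirror head.
- vise: Green vise fixed to the bench with the bone and the camera's stand. Origin on the bench under the bone; y from the bone's front (camera side) to its back (marked side), x along its width. Jaws 100 mm wide, 120 mm high; body ends 65 mm behind the bone. Bone: flat plate 12 mm thick, 95 wide, top at 206 mm. Camera column (480 mm high) at x 135, y -175 mm on a 130 x 110 mm foot.
- mark (a point): Centre of the red ink mark, a disc 16 mm across on the bone's flat back, 165 mm above the bench.
- lens (a point): Front of the bench camera's lens, 400 mm above the bench; z points out along its line of sight, over the bone's top to the space behind it.
- view_spot (a point): Middle of the camera's sharp view behind the bone: the point on the lens's axis 330 mm from the lens, 138 mm above the bench, 100 mm behind the bone's middle. The glass's centre belongs here. Nothing is there.
- aim_point (a point): Point in the air just above and in front of the bone's top edge, on the line from lens to mark. Seen from the view spot it halves the angle between lens and mark: with the glass at the view spot, the camera sees the mark in the middle of the glass when the glass's normal points here. Nothing is there.
- jar_center (a point): Amber glass jar with steel lid, 60 mm across, 75 mm high; bystander. The point is its middle.
- bone_ring_center (a point): Sawn bone ring, 46 mm across, 36 mm high; bystander. The point is its middle.
- hammer_grip (a point): Hammer lying on the bench; bystander. The point is on its handle.
Things that resemble listed ones, but are neither listed nor needed, are in the scene too. Several things have the shape of the rest; the one meant has the colours described above.

How it is judged (in metres and radians):
On the way:
1. the mirror is lifted clear of its rest, held by the fingers (contact force between the fingers and mirror above 1 N and contact force between mirror and rest below 0.1 N and height (world z) of grip above 0.075 m), for 0.2 s.
At the end, for the whole second after the job is handed in: The mirror is held still by the fingers alone, grip over 65 mm above the bench, clear of rest and vise, the glass's centre within 35 mm of the middle of the camera's view and its normal passing within 20 mm (up or down the glass) and 26 mm (across it) of the aim point, so that the mark shows in it (contact force between the fingers and mirror above 1 N and contact force between mirror and vise below 0.2 N and contact force between mirror and rest below 0.2 N and height (world z) of grip above 0.065 m and distance between glass and view_spot below 0.035 m and z of aim_point in the frame of glass above 0.05 m and x of aim_point in the frame of glass between -0.02 and 0.02 m and y of aim_point in the frame of glass between -0.026 and 0.026 m and linear speed of mirror below 0.03 m/s and angular speed of mirror below 0.15 rad/s); the arm keeps its last pose, push and grip.
It fails at once if the vise, bone or camera is struck or pushed (contact force between vise and anything else above 2 N).
It fails at once if the jar is disturbed (distance of jar_center from where it was at the start of the episode above 0.02 m).
It fails at once if the bone ring is disturbed (distance of bone_ring_center from where it was at the start of the episode above 0.02 m).
It fails at once if the hammer is disturbed (distance of hammer_grip from where it was at the start of the episode above 0.02 m).
It also fails if it takes over 35 s, if anything falls off the work surface, if the arm or the gripper's body presses on something with over 40 N, if the wrist force passes 120 N, or if a joint passes its speed limit or range.

## Working session

There is one attempt and no reset: what is moved stays moved. The work goes in short steps, Python scripts to look and compute and a tool call to move; the robot and the scene stay as the last step left them, time stands still between calls to the robot, and variables do not carry over. Pictures are saved under pics/ and viewed, at most 10 in all, crops included, and the job is handed in when it is done.

Besides the shell and the picture viewer there is one more tool, called after ">>>" in YAML: its name, and indented under it one key for each argument. carry_out: Moves the arm, as the interface text tells. Its arguments: {"type":"object","properties":{"motion":{"type":"array"}},"required":["motion"]}

```bash
mkdir -p pics; ls; cat > h.py <<'E'
from bench import *
import numpy as np, cv2
from scipy.spatial.transform import Rotation as R
def cam(d):
    return np.array(d["mtx"]),np.array(d["position"],float),R.from_quat(d["orientation"]).as_matrix()
def ray(d,u,v,fish=False):
    K,p,M=cam(d); x=(u-K[0,2])/K[0,0]; y=(v-K[1,2])/K[1,1]
    if fish:
        r=np.hypot(x,y); s=np.sin(r)/max(r,1e-9); c=np.array([x*s,y*s,np.cos(r)])
    else: c=np.array([x,y,1.])
    c=M@c; return p,c/np.linalg.norm(c)
def proj(d,P,fish=False):
    K,p,M=cam(d); c=M.T@(np.array(P,float)-p)
    if fish:
        r=np.hypot(c[0],c[1]); t=np.arctan2(r,c[2]); x,y=c[0]/r*t,c[1]/r*t
    else: x,y=c[0]/c[2],c[1]/c[2]
    return np.array([K[0,0]*x+K[0,2],K[1,1]*y+K[1,2]])
def tri(*rays):
    A=sum(np.eye(3)-np.outer(d,d) for p,d in rays); b=sum((np.eye(3)-np.outer(d,d))@p for p,d in rays)
    X=np.linalg.solve(A,b); return X,[np.linalg.norm((np.eye(3)-np.outer(d,d))@(X-p)) for p,d in rays]
def onz(r,z): p,d=r; return p+d*(z-p[2])/d[2]
import pickle
def snap(n,tag):
    d=get_image(n); cv2.imwrite(f"pics/{tag}.png",d["color"]); pickle.dump(d,open(f"{tag}.pkl","wb")); return d
def load(tag): return pickle.load(open(f"{tag}.pkl","rb"))
E
python3 - <<'E'
from h import *
for n in("scene","top","wrist"):
    d=snap(n,n+"0"); print(n,d["mtx"],d["position"],d["orientation"])
print(read_state())
E
```

```text
pics
scene [[491.84824281   0.         321.32092642]
 [  0.         491.84824281 201.56918797]
 [  0.           0.           1.        ]] [1521.28961589  799.56073006 1334.38520267] [ 0.43404877  0.80504538 -0.3589378  -0.18619143]
top [[437.94203724   0.         313.87383638]
 [  0.         437.94203724 197.79663911]
 [  0.           0.           1.        ]] [ 273.38596289   92.81597227 1757.15151318] [-0.69910064  0.71017356 -0.0527162   0.06428697]
wrist [[309.70691629   0.         319.90548783]
 [  0.         309.70691629 199.15161672]
 [  0.           0.           1.        ]] [ 205.06222123 -595.01730182  373.27269803] [0.52282774 0.83842459 0.1308606  0.08106084]
{'clock': 0.15, 'joints': array([-8.56369190e-01,  3.85426376e-01,  6.97225670e-03, -3.52987677e-04,
       -1.19401697e+00, -2.58590562e-01]), 'joint_vel': array([-1.62341534e-04, -6.71829994e-04,  4.05913577e-03,  1.81115565e-03,
       -8.19405667e-04, -9.47411108e-05]), 'joint_efforts': array([ 1.22587167e-03, -3.92679727e+01,  1.88581806e+01,  4.18854654e+00,
       -3.41589643e-03,  4.65192130e-06]), 'position': array([ 274.96845298, -560.81423455,  244.45739772]), 'ee_rot': array([-2.25886663e-01,  9.74153215e-01,  8.16926141e-04, -2.46488641e-04]), 'contact_force': array([-0.11607465,  0.73656469, -0.70699371]), 'wrist_torque': array([ 0.00201988, -0.03107697,  0.00243827]), 'grasp_force': 0.0, 'gripper_width': 85.37899563474068}
```

View pics/top0.png

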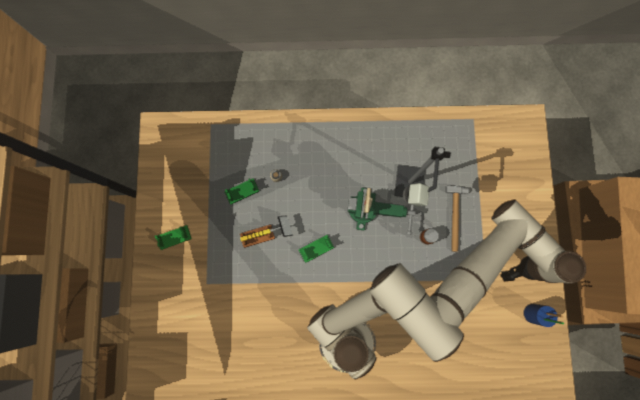

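View pics/scene0.png

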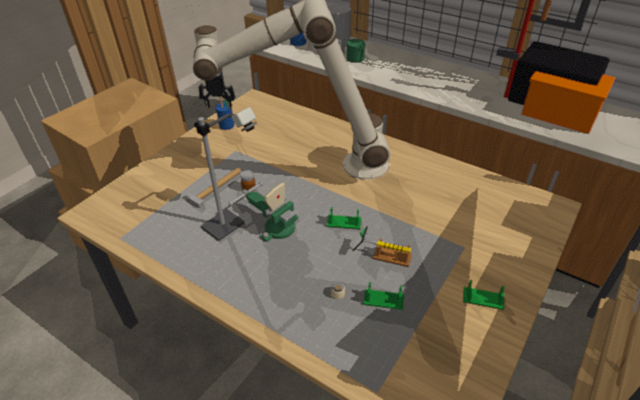

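The thing wanted is the yellow grip in the brown rest, top (262,235) / scene (393,251). It could be taken for one of three empty green rests of the same shape: top (241,190), (316,248) and (173,238). The bone ring is at top (277,175), the vise at (365,205), the jar at (430,236) and the hammer at (456,215). I'll check with close crops.

```bash
python3 - <<'E'
from h import *
a=load("top0")["color"][205:255,225:310]; b=load("top0")["color"][140:250,335:445]; c=load("scene0")["color"][225:275,345:425]; e=load("scene0")["color"][170:250,190:310]
f=lambda i:cv2.resize(i,(400,300),interpolation=cv2.INTER_CUBIC)
cv2.imwrite("pics/c1.png",np.vstack([np.hstack([f(a),f(b)]),np.hstack([f(c),f(e)])]))
E
```

```text
(no output)
```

View pics/c1.png

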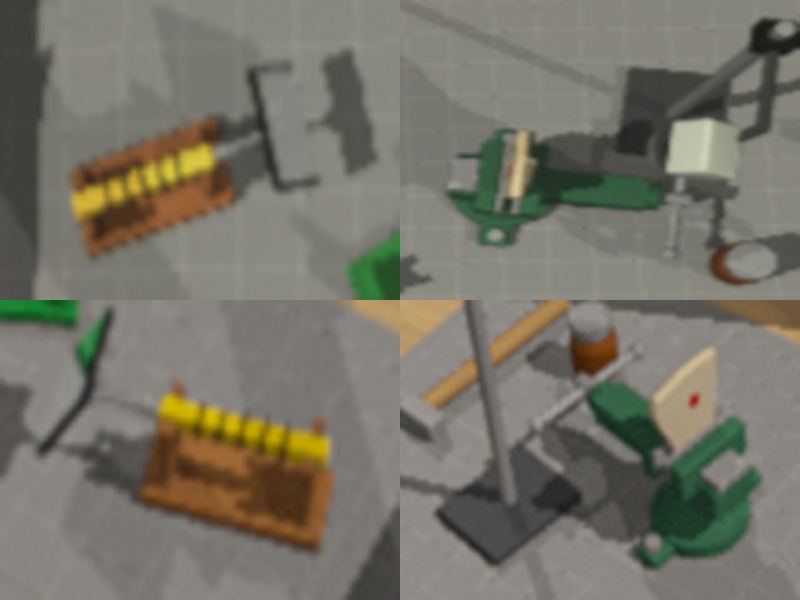

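```bash
python3 - <<'E'
from h import *
T,S=load("top0"),load("scene0")
def yel(d,box):
    x0,y0,x1,y1=box; h=cv2.cvtColor(d["color"],cv2.COLOR_BGR2HSV)[y0:y1,x0:x1]
    m=cv2.inRange(h,(22,140,90),(35,255,255)); v,u=np.nonzero(m); p=np.c_[u+x0,v+y0].astype(float)
    (c,s,a)=cv2.minAreaRect(p.astype(np.float32)); return p.mean(0),c,s,a
t=yel(T,(225,205,310,255)); s=yel(S,(345,225,425,275)); print(t,s)
print("grip",tri(ray(T,*t[1]),ray(S,*s[1])))
e=[(240.9,239.2,410.6,249.5),(270.3,230.8,377.4,242.5)]
E=[tri(ray(T,*q[:2]),ray(S,*q[2:])) for q in e]; print("ends",E)
# mark
def red(d,box):
    x0,y0,x1,y1=box; c=d["color"][y0:y1,x0:x1].astype(int); w=np.clip(c[...,2]-np.maximum(c[...,1],c[...,0])-55,0,None)
    v,u=np.nonzero(w); print(len(v)); w=w[v,u]; return np.array([(u*w).sum()/w.sum()+x0,(v*w).sum()/w.sum()+y0])
rs=red(S,(264,185,292,210)); rt=red(T,(360,180,372,220)); print(rs,rt)
print("mark",tri(ray(S,*rs),ray(T,*rt)), onz(ray(S,*rs),165),onz(ray(T,*rt),165))
for p in ((368.5,187.7),(367.5,212)): print("bone top",onz(ray(T,*p),206))
b=T["color"][180:260,340:440]; c=T["color"][130:210,390:470]
f=lambda i,w,h:cv2.resize(i,(w,h),interpolation=cv2.INTER_CUBIC)
k=S["color"][185:245,240:300]; l=S["color"][100:160,190:290]
cv2.imwrite("pics/c2.png",np.hstack([f(T["color"][170:230,340:400],400,400),f(k,400,400)]))
E
```

```text
(array([255.69230769, 234.5       ]), (255.10377502441406, 234.6132354736328), (4.53289794921875, 30.081960678100586), 74.05460357666016) (array([393.47402597, 246.31818182]), (393.4294128417969, 246.31765747070312), (33.949615478515625, 4.989399433135986), 12.52880859375)
grip (array([416.60612128, 349.75359683,  55.85111845]), [np.float64(0.14045954583018513), np.float64(0.14045954583018486)])
ends [(array([399.01828019, 405.92357174,  56.8261748 ]), [np.float64(1.3690566692450943), np.float64(1.3690566692451553)]), (array([430.08674922, 291.95342813,  53.76988501]), [np.float64(1.5022022653853047), np.float64(1.502202265385333)])]
7
0
[277.68951613 196.35080645] [nan nan]
mark (array([nan, nan, nan]), [np.float64(nan), np.float64(nan)]) [520.69580893 -70.34010951 165.        ] [nan nan nan]
bone top [566.38347947 -80.61321787 206.        ]
bone top [478.33059635 -73.99220738 206.        ]<stdin>:14: RuntimeWarning: invalid value encountered in scalar divide
```

View pics/c2.png

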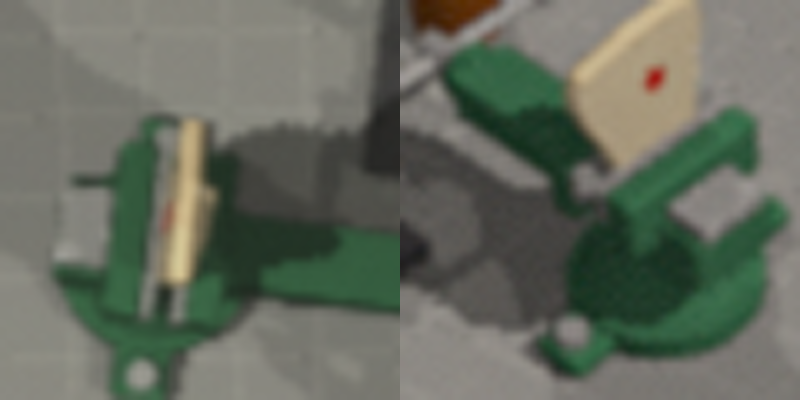

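The crops show the yellow grip in the brown rest (chosen) and the red mark: top crop (167,215) is pixel (365.0,202.2), scene pixel (277.7,196.4). The bone's top edge runs (369.2,187.7) to (366.7,212.3).

```bash
python3 - <<'E'
from h import *
T,S=load("top0"),load("scene0")
print("mark",tri(ray(S,277.9,196.5),ray(T,365.05,202.2)),onz(ray(S,277.9,196.5),165))
a,b=onz(ray(T,369.2,187.7),206),onz(ray(T,366.7,212.3),206); print("bone",a,b,(a+b)/2, np.degrees(np.arctan2(*(a-b)[1::-1])))
l=onz(ray(T,418.8,194.3),430);print("cam",l)
v=(a+b)/2-l; print("yaw vise y",np.degrees(np.arctan2(v[1],v[0])),np.linalg.norm(v[:2]))
for p in((407.5,157.3),(424.5,165),(397.5,193),(424,196)): print(onz(ray(T,*p),10))
for n in ("scene","top"):
  d=load(n+"0"); 
c=load("scene0")["color"][220:255,350:385]; t=load("top0")["color"][212:247,270:305]
f=lambda i:cv2.resize(i,(400,400),interpolation=cv2.INTER_CUBIC)
cv2.imwrite("pics/c3.png",np.hstack([f(t),f(c)]))
# tool approach: grip dir
M=R.from_quat(read_state()["ee_rot"]).as_matrix(); print(M)
E
```

```text
mark (array([520.12364331, -70.43973761, 163.87923607]), [np.float64(0.4071042334600217), np.float64(0.407104233460085)]) [520.92585856 -69.21744207 165.        ]
bone [566.33922165 -83.12572874 206.        ] [477.30010458 -71.10992574 206.        ] [521.81966311 -77.11782724 206.        ] -7.685617900628776
cam [ 500.79166968 -208.62394404  430.        ]
yaw vise y 80.91523947876273 133.17670691805404
[ 727.18123769 -266.201291     10.        ]
[ 693.56554678 -333.66340995   10.        ]
[ 579.57004443 -218.640556     10.        ]
[ 565.44639704 -324.51436071   10.        ]
[[-8.97950309e-01 -4.40096036e-01 -8.49300845e-04]
 [-4.40096841e-01  8.97949096e-01  1.48026546e-03]
 [ 1.11169964e-04  1.70297945e-03 -9.99998544e-01]]
```

View pics/c3.png

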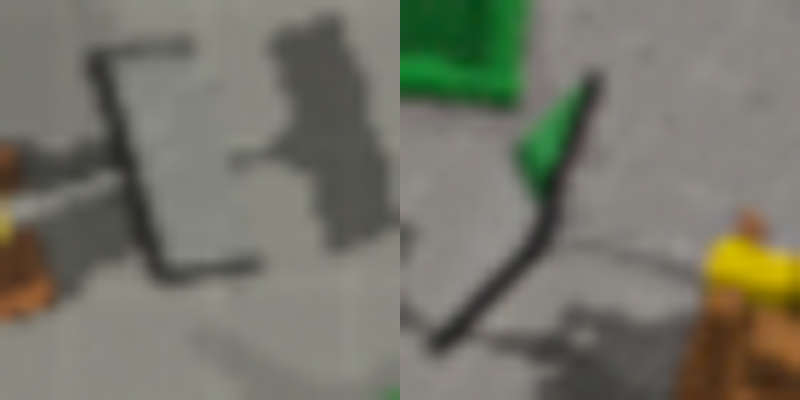

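Head crop: the frame's top bar runs (100,55) to (165,270), so the head points away from the rest, at about −75° in world yaw. Measured: grip (417,350,56), matching the 55 mm height; mark (520,−70,164), matching 165. That puts the vise origin near (521,−77) with its y axis at about 82°. Now I'll move to above the grip.

>>> carry_out:
  motion:
    - [0,0,-0.1,-39,42,-11,1]
    - [0,0,-0.2,-78,84,-22,1]
    - [0,0,-0.3,-116,126,-33,1]
    - [0,0,-0.4,-155,168,-44,1]
    - [0,0,-0.5,-194,210,-55,1]

```text
clock: 0.78
position: [356.9, -285.4, 300.5]
ee_rot: [-0.461, 0.887, 0.0, 0.0]
contact_force: [0.9, 0.5, 0.0]
gripper_width: 85.3
grasp_force: 0.0
```

```bash
cat > go.py <<'E'
from h import *; import sys
# args: target x y z yaw(tool x, deg), tool straight down
s=read_state(); M=R.from_quat(s["ee_rot"]).as_matrix(); P=np.array(s["position"])
a=[float(v) for v in sys.argv[1:]]; c,q=np.cos(np.radians(a[3])),np.sin(np.radians(a[3]))
G=np.array([[c,q,0],[q,-c,0],[0,0,-1.]])
print(s["clock"],P.round(1),"yaw",np.degrees(np.arctan2(M[1,0],M[0,0])).round(1),"turn",R.from_matrix(M.T@G).as_rotvec().round(3),"shift",(M.T@(np.array(a[:3])-P)).round(1),"j",np.round(s["joints"],2),"F",np.round(s["contact_force"],1),s["gripper_width"],s["grasp_force"])
E
python3 go.py 390 -20 300 -100
```

```text
0.775 [ 356.9 -285.4  300.5] yaw -125.1 turn [ 0.     0.    -0.438] shift [-236.2  125.4    0.5] j [-0.32  0.05 -0.29 -0.   -1.23 -0.29] F [0.9 0.5 0. ] 85.28534825508008 0.0
```

>>> carry_out:
  motion:
    - [0,0,-0.09,-47,25,0,1]
    - [0,0,-0.18,-94,50,0,1]
    - [0,0,-0.27,-142,75,0,1]
    - [0,0,-0.36,-190,100,0,1]
    - [0,0,-0.44,-236,125,0,1]

```text
clock: 1.4
position: [390.6, -20.6, 300.4]
ee_rot: [-0.644, 0.765, -0.0, 0.0]
contact_force: [1.6, -0.1, 0.7]
gripper_width: 85.2
grasp_force: 0.0
```

```bash
python3 go.py 417 250 240 -75
```

```text
1.4 [390.6 -20.6 300.4] yaw -99.9 turn [-0.     0.    -0.434] shift [-271.1   20.4   60.5] j [ 0.37 -0.07 -0.41 -0.   -1.23 -0.54] F [ 1.6 -0.1  0.7] 85.15940211752923 0.0
```

>>> carry_out:
  motion:
    - [0,0,-0.09,-54,4,12,1]
    - [0,0,-0.18,-108,8,24,1]
    - [0,0,-0.27,-162,12,36,1]
    - [0,0,-0.36,-216,16,48,1]
    - [0,0,-0.434,-271,20,60,1]

```text
clock: 2.02
position: [418.1, 249.7, 239.9]
ee_rot: [0.793, -0.609, 0.0, -0.0]
contact_force: [1.1, -0.0, 0.3]
gripper_width: 85.3
grasp_force: 0.0
```

```bash
python3 go.py 416.6 349.8 160 -74.8; python3 -c "
from h import *
w=snap('wrist','w1')
print(proj(w,(416.6,349.8,56),1),proj(w,(430,292,54),1))"
```

```text
2.025 [418.1 249.7 239.9] yaw -75.0 turn [-0.    -0.    -0.003] shift [-97.  -24.4  79.9] j [ 0.87  0.15 -0.33  0.   -1.09 -0.61] F [ 1.1 -0.   0.3] 85.3168972450033 0.0
[298.76702808 261.34317519] [299.33983303 212.50285071]
```

View pics/w1.png

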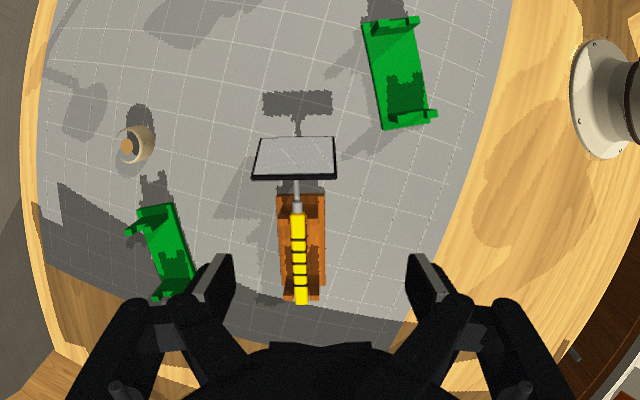

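The wrist view shows the yellow grip spanning (298,213) to (302,304), centre about (299.5,258); predicted (298.8,261). The glass frame's corners are (259,137), (335,137), (337,180) and (251,178). I'll fit the head angle from these.

```bash
cat >> h.py <<'E'
def glass(G,H,phi):
    # G grip centre, H 3x3 tool axes -> glass centre, axes, frame corners (front, level, up first)
    n=H@[np.cos(phi),0,np.sin(phi)]; x=H@[np.sin(phi),0,-np.cos(phi)]; y=np.cross(n,x)
    c=G+H[:,0]*112+13.6*n
    return c,np.c_[x,y,n],[c+a*33*x+b*41*y for a,b in((-1,-1),(-1,1),(1,1),(1,-1))]
E
python3 - <<'E'
from h import *
from scipy.optimize import least_squares
w=load("w1"); px=[(259,137),(335,137),(337,180),(251,178)]
def f(p,full=0):
    H=R.from_euler("z",p[0]).as_matrix(); c,A,C=glass(np.array([p[2],p[3],55]),H,p[1])
    q=[proj(w,v,1) for v in C]
    g=proj(w,[p[2],p[3],55],1)
    if full: print(np.round(q,1),g,c)
    # far edge in image = low edge
    o=sorted(range(2,4),key=lambda i:q[i][0]); u=sorted(range(2),key=lambda i:q[i][0])
    r=[q[o[0]]-px[0],q[o[1]]-px[1],q[u[1]]-px[2],q[u[0]]-px[3],g-np.array([299.5,258])]
    return np.concatenate(r)
for p0 in (.4,.7):
    s=least_squares(f,[-1.3,p0,416,350]);print(s.x,np.degrees(s.x[0]),s.fun.round(1))
f(s.x,1)
for ph in(.35,.5,.65,.8): print(ph,f([np.radians(-74.8),ph,416.6,349.8]).round(1))
E
```

```text
[ -1.30961783   0.54017609 416.80662087 350.44957149] -75.03557432219941 [ 1.  -0.6  0.1 -1.3  0.6 -1.4 -0.8  0.8 -1.   3.4]
[ -1.30961782   0.54017609 416.80662016 350.44957122] -75.03557389639295 [ 1.  -0.6  0.1 -1.3  0.6 -1.4 -0.8  0.8 -1.   3.4]
[[337.6 178.6]
 [250.2 178.8]
 [260.  136.4]
 [335.1 135.7]] [298.51711986 261.35237923] [448.73894634 230.97985061  61.99430346]
0.35 [ 1.8  2.6 -0.3  1.6  0.6 -9.3 -1.4 -6.6 -0.7  2.9]
0.5 [ 1.  -0.3 -0.1 -1.3  0.6 -3.7 -1.  -1.  -0.7  2.9]
0.65 [ 0.1 -2.6  0.1 -3.7  0.4  1.6 -0.4  4.1 -0.7  2.9]
0.8 [-0.8 -4.4  0.3 -5.4  0.3  6.3  0.3  8.8 -0.7  2.9]
```

>>> carry_out:
  motion:
    - [0,0,0,-33,-8,16,1]
    - [0,0,0,-65,-16,32,1]
    - [0,0,0,-97,-24,50,1]

```text
clock: 2.45
position: [416.6, 348.9, 189.7]
ee_rot: [0.793, -0.61, -0.0, 0.0]
contact_force: [0.5, 0.5, 0.1]
gripper_width: 85.6
grasp_force: 0.0
```

```bash
python3 go.py 416.6 349.8 51 -74.8; python3 -c "
from h import *
w=snap('wrist','w2')
for z in (55,):print(proj(w,(416.6,349.8,56),1),proj(w,(430,292,55),1),proj(w,(401,408,55),1))
m=cv2.inRange(cv2.cvtColor(w['color'],cv2.COLOR_BGR2HSV),(22,140,90),(35,255,255)); n,l,s,c=cv2.connectedComponentsWithStats(m); 
v,u=np.nonzero(m);print(len(u),u.mean(),v.mean(),u.min(),u.max(),v.min(),v.max())"
```

```text
2.45 [416.6 348.9 189.7] yaw -75.2 turn [ 0.    -0.    -0.006] shift [ -0.8  -0.2 138.7] j [ 1.    0.3  -0.27 -0.   -1.   -0.74] F [0.5 0.5 0.1] 85.63656213926623 0.0
[319.78830851 193.710907  ] [321.98195484 126.27617071] [319.9689818  253.79505331]
2078 320.26034648700676 188.73676612127045 310 495 125 255
```

Fit: φ ≈ 0.54 rad, and the grip matches predictions within 2 mm. Descending, then closing.

>>> carry_out:
  motion:
    - [0,0,0,-1,0,45,1]
    - [0,0,0,-1,0,90,1]
    - [0,0,0,-1,0,125,1]
    - [0,0,0,-1,0,139,1]
    - [0,0,0,-1,0,139,1]

```text
clock: 3.12
position: [416.5, 348.7, 50.9]
ee_rot: [0.793, -0.61, 0.0, 0.001]
contact_force: [0.9, 0.8, -0.3]
gripper_width: 85.6
grasp_force: 0.0
```

>>> carry_out:
  motion:
    - [0,0,0,0,0,0,-1]
    - [0,0,0,0,0,0,-1]
    - [0,0,0,0,0,0,-1]
    - [0,0,0,0,0,0,-1]
    - [0,0,0,0,0,0,-1]

```text
clock: 3.75
position: [416.8, 349.2, 52.0]
ee_rot: [0.793, -0.61, 0.0, -0.001]
contact_force: [0.3, -0.3, 4.6]
gripper_width: 14.6
grasp_force: 59.3
```

```bash
python3 go.py 416.6 349.8 51 -74.8
```

```text
3.75 [416.8 349.2  52. ] yaw -75.1 turn [-0.001  0.001 -0.006] shift [-0.6  0.1  1. ] j [ 1.    0.47 -0.43  0.   -0.68 -0.74] F [ 0.3 -0.3  4.6] 14.569476731124096 59.26606893539429
```

>>> carry_out:
  motion:
    - [0,0,0,0,0,-10,-1]
    - [0,0,0,0,0,-35,-1]
    - [0,0,0,0,0,-65,-1]
    - [0,0,0,0,0,-95,-1]
    - [0,0,0,0,0,-110,-1]

```text
clock: 4.38
position: [416.7, 349.2, 162.9]
ee_rot: [0.792, -0.61, -0.0, -0.001]
contact_force: [0.2, -0.7, -3.1]
gripper_width: 14.6
grasp_force: 58.6
```

>>> carry_out:
  motion:
    - [0,0,0,0,0,0,-1]
    - [0,0,0,0,0,0,-1]

```text
clock: 4.62
position: [415.9, 348.1, 159.9]
ee_rot: [0.792, -0.61, -0.0, 0.001]
contact_force: [-0.4, 1.0, -2.9]
gripper_width: 15.0
grasp_force: 58.6
```

```bash
python3 go.py 416.6 349.8 160 -74.8; python3 -c "
from h import *
w=snap('wrist','w3')
s=read_state();M=R.from_quat(s['ee_rot']).as_matrix();P=np.array(s['position'])
G=P-5*M[:,2]; H=np.c_[M[:,0],-M[:,1],-M[:,2]]
for dp in(-.2,-.1,0,.1):
  h=H@R.from_euler('y',-dp).as_matrix(); print(dp,[proj(w,v,1).round(0).tolist() for v in glass(G,h,.54)[2]])
"
```

```text
4.625 [415.9 348.1 159.9] yaw -75.2 turn [ 0.002 -0.001 -0.007] shift [-1.4 -1.1 -0.1] j [ 1.    0.33 -0.31 -0.   -0.93 -0.74] F [-0.4  1.  -2.9] 15.008944035916329 58.60472023487091
-0.2 [[432.0, 19.0], [208.0, 19.0], [247.0, 10.0], [393.0, 10.0]]
-0.1 [[443.0, 17.0], [197.0, 17.0], [241.0, -4.0], [399.0, -4.0]]
0 [[456.0, 18.0], [184.0, 18.0], [235.0, -18.0], [405.0, -18.0]]
0.1 [[472.0, 23.0], [168.0, 23.0], [227.0, -31.0], [413.0, -31.0]]
```

View pics/w3.png

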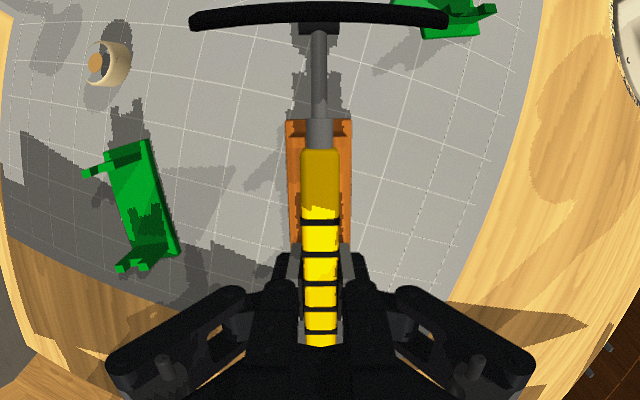

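The mirror is held and clear of the rest. Its frame bar spans (189–449, ~20), so it pitches within about 0.05 rad of the gripper. Next I'll work out the final pose.

```bash
cat > fin.py <<'E'
from h import *
dp,PHI=-.05,.54
ps=np.radians(82); yh=np.array([np.cos(ps),np.sin(ps),0]); O=np.array([521,-77,0.])
V=O+100*yh+[0,0,138]; A=O-18.2*yh+[0,0,218.7]
def cur(s,dp=dp):
    M=R.from_quat(s['ee_rot']).as_matrix();P=np.array(s['position'])
    H=np.c_[M[:,0],-M[:,1],-M[:,2]]@R.from_euler('y',-dp).as_matrix()
    return P,M,P-5*M[:,2],H
def plan():
    s=read_state(); P,M,G,H=cur(s); c,X,C=glass(G,H,PHI)
    print(s["clock"],"glass",c.round(1),"dist",np.linalg.norm(c-V).round(1),"aim in glass",(X.T@(A-c)).round(1))
    n=(A-V)/np.linalg.norm(A-V); y=np.cross([0,0,1.],n); y/=np.linalg.norm(y)
    X2=np.c_[-np.cross(n,y)*-1,y,n]; X2[:,0]=np.cross(y,n)
    if X[:,1]@X2[:,1]<0: X2[:,:2]*=-1; print("flip?")
    D=X2@X.T; M2=D@M; P2=V+D@(P-c)
    print("TCP",P.round(1),"->",P2.round(1),"turn",R.from_matrix(M.T@M2).as_rotvec().round(3),"shift",(M.T@(P2-P)).round(1))
if __name__=="__main__": plan(); print(V,A)
E
python3 fin.py
```

```text
4.675 glass [447.6 228.4 165.8] dist 225.8 aim in glass [109.6 -14.3 316.6]
TCP [415.9 348.1 159.8] -> [552.  143.3 118.8] turn [-0.019  0.105  0.398] shift [232.7 -79.3  41.2]
[534.9173101   22.02680687 138.        ] [518.46704956 -95.02287885 218.7       ]
```

>>> carry_out:
  motion:
    - [-0.003,0.02,0.07,40,-14,0,-1]
    - [-0.006,0.04,0.14,82,-28,0,-1]
    - [-0.01,0.06,0.22,125,-42,5,-1]
    - [-0.014,0.085,0.31,165,-56,15,-1]
    - [-0.017,0.1,0.38,195,-68,25,-1]

```text
clock: 5.3
position: [532.4, 176.1, 134.7]
ee_rot: [-0.661, 0.749, -0.034, -0.038]
contact_force: [1.0, 0.3, -1.8]
gripper_width: 14.8
grasp_force: 58.7
```

>>> carry_out:
  motion:
    - [0,0,0,0,0,0,-1]
    - [0,0,0,0,0,0,-1]

```text
clock: 5.55
position: [531.9, 177.8, 135.5]
ee_rot: [-0.662, 0.748, -0.034, -0.038]
contact_force: [-0.1, 0.4, -1.9]
gripper_width: 14.6
grasp_force: 58.7
```

```bash
python3 fin.py; python3 -c "
from fin import *
t=snap('top','t4');sc=snap('scene','s4');w=snap('wrist','w4')
P,M,G,H=cur(read_state())
for d in(t,sc):
  print([proj(d,v).round(1).tolist() for v in glass(G,H,PHI)[2]], proj(d,G).round(1))
f=lambda i:cv2.resize(i,(400,400),interpolation=cv2.INTER_CUBIC)
cv2.imwrite('pics/c4.png',np.hstack([f(t['color'][165:235,320:390]),f(sc['color'][170:250,250:330])]))
"
```

```text
5.55 glass [517.1  56.1 153.9] dist 41.6 aim in glass [ 29.8  19.7 160.5]
TCP [531.9 177.8 135.5] -> [552.  143.3 118.8] turn [-0.003  0.007  0.018] shift [ 30.  -24.1  19.9]
[534.9173101   22.02680687 138.        ] [518.46704956 -95.02287885 218.7       ]
[[324.3, 213.5], [326.5, 191.3], [336.1, 194.9], [333.9, 216.4]] [297.4 201.2]
[[319.0, 201.5], [303.3, 214.0], [296.0, 220.7], [311.5, 208.5]] [334.8 230. ]
```

View pics/c4.png

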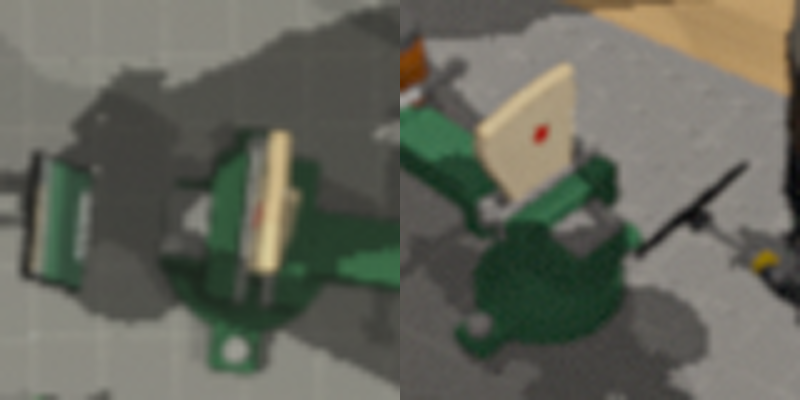

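The observed frame corners, top (326.7,192.1)/(324.4,213.1) and scene (319,203)/(298,220), match the model within 1–2 px, and the vise is clear. Doing the final approach.

>>> carry_out:
  motion:
    - [0,0,0.005,8,-7,6,-1]
    - [0,0,0.01,16,-14,12,-1]
    - [0,0.005,0.015,23,-20,17,-1]
    - [0,0.007,0.018,27,-24,20,-1]
    - [0,0.007,0.018,27,-24,20,-1]

```text
clock: 6.32
position: [552.7, 145.6, 118.8]
ee_rot: [-0.655, 0.754, -0.037, -0.04]
contact_force: [-0.3, -0.4, -2.1]
gripper_width: 15.0
grasp_force: 58.7
```

>>> carry_out:
  motion:
    - [0,0,0,0,0,0,-1]
    - [0,0,0,0,0,0,-1]
    - [0,0,0,0,0,0,-1]
    - [0,0,0,0,0,0,-1]

```text
clock: 6.82
position: [552.6, 146.4, 119.3]
ee_rot: [-0.655, 0.753, -0.037, -0.039]
contact_force: [1.3, 0.4, -2.0]
gripper_width: 14.8
grasp_force: 58.7
```

```bash
python3 fin.py; python3 -c "
from fin import *
t=snap('top','t5');sc=snap('scene','s5')
s=read_state();P,M,G,H=cur(s);print(s['contact_force'],s['grasp_force'])
for d in(t,sc):
  print([proj(d,v).round(1).tolist() for v in glass(G,H,PHI)[2]])
f=lambda i:cv2.resize(i,(400,400),interpolation=cv2.INTER_CUBIC)
cv2.imwrite('pics/c5.png',np.hstack([f(t['color'][165:235,320:390]),f(sc['color'][185:235,275:325])]))
"
```

```text
6.825 glass [535.5  25.1 138.4] dist 3.1 aim in glass [1.900e+00 1.000e-01 1.455e+02]
TCP [552.6 146.4 119.3] -> [552.  143.3 118.8] turn [-0.004  0.001  0.   ] shift [3.1 0.2 0.9]
[534.9173101   22.02680687 138.        ] [518.46704956 -95.02287885 218.7       ]
[ 0.02046735 -0.27036191 -2.15910416] 58.7482488155365
[[332.6, 208.9], [335.2, 187.1], [344.4, 190.9], [342.0, 212.0]]
[[308.8, 204.8], [292.5, 217.1], [285.7, 223.4], [301.7, 211.4]]
```

View pics/c5.png

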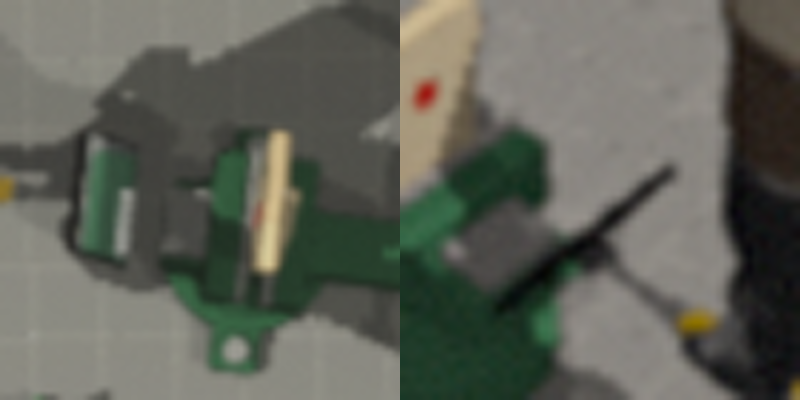

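The final view shows the frame at top (334.9,188.1)/(332.6,208.8) and scene (309,206.5)/(287.5,223.1). It agrees with the model within 2 px and is clear of the vise. The arm is steady, so I'm handing in.

```bash
python3 -c "
from bench import *
print(job_done())"
```

```text
the job is handed in; nothing more can be done
None
```

The job is handed in with the arm still holding the mirror: by my measurements the glass is about 3 mm from the view spot, with its normal within about 2 mm of the aim point. The hand-in returned no verdict, and I never saw the reflection itself.

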